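# Lock the mixing jar on the bench mixer and start it

## Task

Load the bench mixer: set the blue-capped jar upright into the mixer's round metal head, feel for the two slots that its lugs drop into, press it down against the spring and twist it clockwise about a quarter turn until it clicks up into its lock and stays by itself. Only then, with the jar let go, press the green start button right down. Do not force the jar (its plastic lugs break at 50 N), and leave the two bottles, the beaker and the vial standing where they are.

Things in the scene. Friction and masses are not known exactly. Their poses are not given: they have to be found in the camera images.
- jar: closed round mixing jar, loose, about 0.16 kg, 84 mm high: white body 49 mm in diameter, blue ribbed cap, grey foot. Origin at the centre of its underside, z up through the cap. The foot is a spigot 44 mm in diameter and 15 mm high (its lowest 3 mm taper to 40 mm) that fits the bore of the mixer's head
- jar_grip (a point): point on the jar's axis 50 mm above its underside, a good height to grip the white body (49 mm across)
- jar_lug (a point): tip of one of the jar's two lugs, on its +x side at radius 28 mm; the other, alike, is opposite (-x), so half a turn gives the same fit. Each lug is 8 mm wide and lies 5 to 9 mm above the underside; a white mark on the grey collar stands over each
- mixer: white bench mixer, 210 x 150 mm, fixed; origin on the bench under its centre; flat deck 70 mm above the bench. Its x axis runs along its length from the controls to the head, its z axis up. The head that takes the jar stands on the deck 35 mm from the centre on the +x side and reaches 95 mm above the bench; the controls lie at the -x end
- head_top (a point): centre of the head's mouth, in its top face. Head: aluminium ring, 80 mm outside, bore 46 mm. Two lug slots 11 mm wide open in its top, opposite each other, a white bar on the rim at each. The head stops anywhere: the slots stand up to 0.35 rad either way from the mixer's x axis, not measured: look, or rest the jar on the ring (underside 5 mm below this point) and turn it till it drops
- head_seat (a point): centre of the sprung rubber seat in the head when up, 9.5 mm below head_top: the jar's underside rests here when its lugs have dropped into the slots. The seat gives way with 3 N at first plus 1.2 N per mm, 8.5 mm down to a hard stop (13.2 N). It is not measured as it moves
- head_lip (a point): point on the head's axis at the height of the lip's underside, 6 mm below head_top. With the jar's underside 15 mm or more below head_top the lugs pass under the lip, clockwise from above. At 1.40 rad from the slots (red dots on the rim), 0.06 rad before a stop, are the lock notches: let rise there, the jar springs up to 12 mm below head_top and is locked; elsewhere it stays 15 mm below, unlocked
- start_top (a point): centre of the top of the round green start button (22 mm diameter), on the mixer's deck at its control end, at x -75, y +30 mm in the mixer's frame; the top stands 22 mm above the deck when up; it is pressed straight down
- start (a joint): travel of the start button: 0 up, 0.006 m fully down (5 N); it springs back. The mixer starts at 0.004 m
- wash_bottle: white squeeze bottle with red cap and bent red jet, 68 mm wide, 190 mm high, bystander left of the mixer; origin at its underside
- brown_vial: small brown glass vial with red cap, 28 mm diameter, 53 mm high, bystander right of the mixer; origin at its underside
- amber_bottle: amber bottle with white cap, 44 mm diameter, 88 mm high, bystander at the right of the bench; origin at its underside
- beaker: small clear plastic beaker, 49 mm diameter, 60 mm high, bystander at the right of the bench; origin at its underside
Not all that is in view belongs to the job. Leave any red look-alike of the jar alone.

How it is judged (in metres and radians):
On the way, in this order (a step that is already met when the one before it is completed fails the run):
1. the jar is locked in the head (lugs up in the notches) and let go (z of jar in the frame of head_top between -0.0135 and -0.0107 m and horizontal distance between jar and head_top below 0.0025 m and angle between jar's own z axis and vertical below 0.06 rad and contact force between each of the fingers, the arm and jar below 0.1 N), for 0.3 s.
2. the start button is pressed down (value of joint start above 0.004 m), for 0.05 s.
At the end, for the whole second after the job is handed in: The jar is locked: underside 12 mm below the head's top (10.7 to 13.5 mm), within 2.5 mm of its axis, upright within 0.06 rad, at rest; the start button, pressed 4 mm or more after locking, is up again; the bystanders stand within 30 mm of where they were (z of jar in the frame of head_top between -0.0135 and -0.0107 m and horizontal distance between jar and head_top below 0.0025 m and angle between jar's own z axis and vertical below 0.06 rad and value of joint start below 0.002 m and linear speed of jar below 0.02 m/s and distance of each of wash_bottle, brown_vial, amber_bottle, beaker from where it was at the start of the episode below 0.03 m and angle between each of wash_bottle, brown_vial, amber_bottle, beaker's own z axis and vertical below 0.35 rad); the robot touches nothing.
It fails at once if the jar and the mixer press on each other with more than 50 N (the lugs break) (contact force between jar and mixer above 50 N).
It fails at once if the start button is pressed while the jar is not locked (value of joint start above 0.003 m and not (z of jar in the frame of head_top between -0.0135 and -0.0107 m and horizontal distance between jar and head_top below 0.0025 m and angle between jar's own z axis and vertical below 0.06 rad)).
It fails at once if a bystander (either bottle, the beaker or the vial) is knocked over or shoved 30 mm (distance of any of wash_bottle, brown_vial, amber_bottle, beaker from where it was at the start of the episode above 0.03 m or angle between any of wash_bottle, brown_vial, amber_bottle, beaker's own z axis and vertical above 0.35 rad).
It also fails if it takes over 72 s, if anything falls off the work surface, if the arm or the gripper's body presses on something with over 40 N, if the wrist force passes 120 N, or if a joint passes its speed limit or range.

## Robot

A 6-joint arm with a two-finger parallel gripper is mounted at the origin on a cart in front of the work surface, level with it; the furniture and walls round the work are solid. World frame = base frame: x ahead of the robot, y to its left, z up, the work surface at z = 0. Lengths are in m, angles in degrees, forces in N, time in s.
With the tool pointing down it reaches from about 0.375 to 0.9 m from the base axis. Payload 3.1 kg.
Tool frame: the origin (TCP) lies on the centre line of the jaws, within the pads' length; the fingertips stand finger_overhang ahead of it and the grasp point (between the pads) lies 5 mm behind it (finger_overhang is the distance from the TCP to the fingertips, in m); z points along the fingers, y is the line along which they close (so a half turn about z gives the same grasp; the last joint's range is limited). The gripper opens to 87 mm and grips with 3 to 60 N. Pads are 19 mm wide; open, the fingers measure 117 mm over their backs; the gripper's body (75 mm by 190 mm) begins 51 mm behind the grasp point.
Start: joints at [-73.539, 30.224, 82.088, -0, 67.689, -10.227], TCP at [0.281, -0.558, 0.237] pointing down, gripper open.
Joint ranges: [-176.69, 176.69], [-43.24, 126.21], [12.49, 139.97], [-82, 262], [0, 151.66], [-163.58, 163.58]. Speed limits (degrees/s): [159.86, 159.86, 180, 180, 180, 180].

## Interface

Orientations are given as a 3x3 rotation matrix whose columns are the frame's x, y, z axes.
In Python, from rig import read_state, capture, calibration, hand_in, finger_overhang gives the robot as it stands.
- The arm moves only by the tool send_rows, never from a script. Its argument "plan" is a list of rows, each a list of 5 numbers: the closure in counts, from 0 (fully open) to 255 (shut), then the shift along the tool's x, y, z in m, then the turn about the tool's z in rad. A call has 1 to 20 rows; each row shifts and turns the commanded pose from where the row before left it, along the tool's axes as they then stand; what a row does not reach is not made up. A row lasts 1/12 s, in which the tool goes at most 41.7 mm and 7.16 degrees, less where a joint would pass 70% of its speed; a pose out of reach is approached as far as the arm can. A call is refused whole if a number of a shift passes 0.0417 or a number of a turn 0.125, either way. A call with a gripper value outside its range is refused whole. The fingers move at their own pace and stop on an object; the grip force is fixed at half the most. Time passes only in rows, so rows that do not move let the fingers close. It gives the time, the measured TCP pose, the force, the opening and the grip force at its end, in the units of the state.
- read_state(): the state, without advancing time (a new reading comes with each control period).
- capture(name): name is "side" or "top" or "wrist"; returns (picture, depth): 384x512x3 uint8, blue, green, red; 384x512 float32, m along the optical axis (not along the pixel's ray), 0 where there is no reading.
- calibration(name): a dict with "fx", "fy", "cx", "cy" (pixels), "dist_coeffs" ([k1, k2, p1, p2, k3] as OpenCV has them; the pictures are not rectified), "xyz" and "rotation" of the camera in the world. Camera axes: x right, y down, z forward; pixel columns grow to the right and rows downward; lengths in m; the calibration is good to about 2 mm. A picture is of the moment at which its call begins: read the wrist's pose just before it. calibration takes no time and is no camera call; for the wrist camera it gives the pose at the moment of the call.
- hand_in(): hands the job in; it is judged then, once.
The state is a dict: "time_s": time; "joint_positions": joint angles; "qvel": joint speeds; "tau": joint torques, N m; "position": TCP position; "tcp_rot": TCP orientation; "force": force on the tool from outside, world axes, zero at the start; "moment": the same for the moment, N m; "opening": opening from 0.0 (shut) to 1.0 (fully open); "grasp_force": force on a finger pad.
Only numpy, scipy, OpenCV 4.12 (cv2) and the standard library are available. Lean on these libraries where they do the work, as an engineer would, in place of code of your own. Each camera call takes 0.05 s, during which the arm holds its last target. There are 200 camera calls.

## Working session

There is one attempt and no reset: what is moved stays moved. The work goes in short steps, Python scripts to look and compute and a tool call to move; the robot and the scene stay as the last step left them, time stands still between calls to the robot, and variables do not carry over. Pictures are saved under pics/ and viewed, at most 10 in all, crops included, and the job is handed in when it is done.

Besides the shell and the picture viewer there is one more tool, called by a JSON object that holds its "op" and its "data", one argument or row to a line. send_rows: Moves the arm, as the interface text tells. Its arguments: {"type":"object","properties":{"plan":{"type":"array","items":{"type":"array","items":{"type":"number"}}}},"required":["plan"]}

```bash
mkdir -p pics; ls; cat > h.py <<'E'
import numpy as np, cv2
from rig import *
def world(c,D,u,v,d=None):
    if d is None: d=D[int(v),int(u)]
    K=np.array([[c['fx'],0,c['cx']],[0,c['fy'],c['cy']],[0,0,1]])
    p=cv2.undistortPoints(np.array([[[u,v]]],float),K,np.array(c['dist_coeffs']))[0,0]
    return np.array(c['rotation'])@(np.array([p[0],p[1],1])*d)+np.array(c['xyz'])
def pix(c,P):
    R=np.array(c['rotation']);K=np.array([[c['fx'],0,c['cx']],[0,c['fy'],c['cy']],[0,0,1]])
    return cv2.projectPoints((R.T@(np.array(P)-c['xyz']))[None],np.zeros(3),np.zeros(3),K,np.array(c['dist_coeffs']))[0][0,0]
E
python3 - <<'E'
from h import *
s=read_state();print(s['time_s'],s['position'],s['tcp_rot'],s['opening'],finger_overhang)
ims=[]
for n in('top','side'):
    c=calibration(n);im,D=capture(n);print(n,c);np.savez(n,im=im,D=D);ims.append(im)
cv2.imwrite('pics/a.png',cv2.resize(ims[0],(800,600)));cv2.imwrite('pics/b.png',cv2.resize(ims[1],(800,600)))
E
```

```text
pics
0.0 [ 0.28053122 -0.55772972  0.23557891] [[ 8.93446532e-01  4.49169162e-01 -5.98726571e-04]
 [ 4.49169391e-01 -8.93444240e-01  2.06115954e-03]
 [ 3.90880499e-04 -2.11046549e-03 -9.99997697e-01]] 0.9984516961368601 0.014
top {'fx': 423.4904997478609, 'fy': 423.4904997478609, 'cx': 255.5072649210583, 'cy': 187.43741408316455, 'dist_coeffs': array([0.02124182, 0.        , 0.        , 0.        , 0.        ]), 'xyz': array([ 0.199527  , -0.07082007,  1.84842929]), 'rotation': array([[ 0.01906847, -0.98987284,  0.14067034],
       [-0.99980595, -0.01818265,  0.00757981],
       [-0.00494529, -0.14078758, -0.99002748]])}
side {'fx': 435.45736679179083, 'fy': 435.45736679179083, 'cx': 260.8753510614468, 'cy': 193.7466458865718, 'dist_coeffs': array([-0.08860856,  0.        ,  0.        ,  0.        ,  0.        ]), 'xyz': array([ 0.25984582, -1.66715545,  1.53685488]), 'rotation': array([[ 0.99506151, -0.05001768,  0.08573689],
       [-0.09722449, -0.6651684 ,  0.74033668],
       [ 0.01999954, -0.74501626, -0.66674642]])}
```

View pics/a.png

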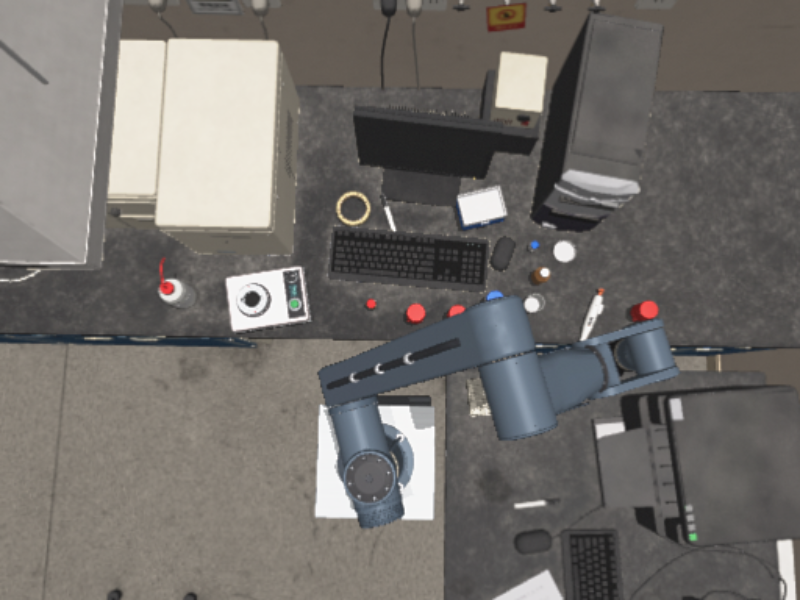

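View pics/b.png

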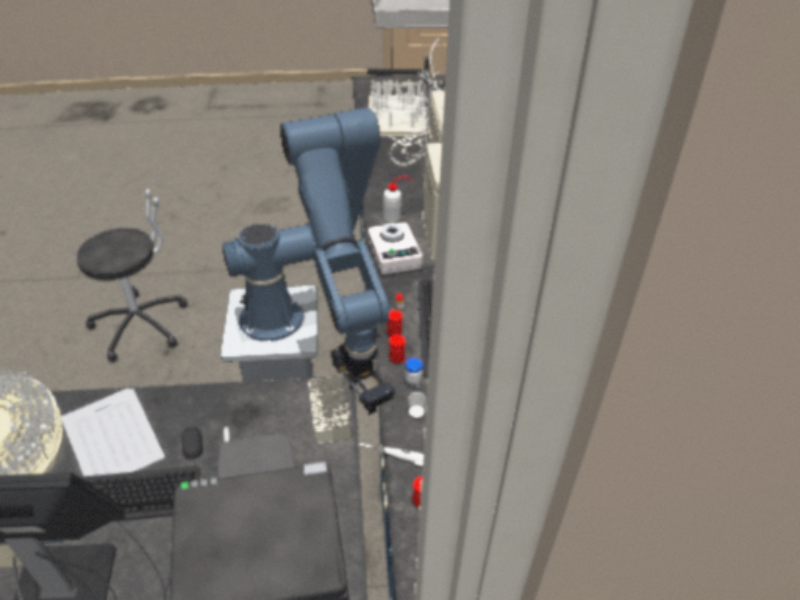

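The top view (800x600) shows the mixer at about (268,300): head at (253,298), green button at (294,304). The wash bottle is at (170,290) and the small red-capped vial at (371,304). There are red look-alikes at (416,313), (457,312) and (646,310). The blue-capped candidates are (495,296), partly under the arm, and a tiny blue thing at (533,245). The side view shows the blue cap on a white body at (414,366), which fits the jar. I'll confirm that with an enlarged crop and measure.

```bash
python3 - <<'E'
from h import *
T=np.load('top.npz');S=np.load('side.npz')
ct,cs=calibration('top'),calibration('side')
for nm,c,Z,pts in(('top',ct,T,[(495,295),(253,298),(240,298),(294,304),(371,304),(416,313),(457,310),(533,303),(541,275),(565,250),(170,290),(533,245)]),('side',cs,S,[(414,364),(397,350),(415,405),(391,231),(393,251),(399,298)])):
    for p in pts:
        print(nm,p,world(c,Z['D'],p[0]*.64,p[1]*.64).round(3))
hsv=cv2.cvtColor(T['im'],cv2.COLOR_BGR2HSV)
m=(abs(hsv[...,0].astype(int)-112)<12)&(hsv[...,1]>170)&(hsv[...,2]>90)
n,l,st,ce=cv2.connectedComponentsWithStats(m.astype(np.uint8));print(st[st[:,4]>8],ce[st[:,4]>8])
a=T['im'][160:220,140:220];b=T['im'][160:220,290:370]
c=S['im'][130:190,225:305];d=S['im'][205:265,225:305]
f=lambda x:cv2.resize(x,(400,300),interpolation=cv2.INTER_CUBIC)
cv2.imwrite('pics/c.png',np.vstack([np.hstack([f(a),f(b)]),np.hstack([f(c),f(d)])]))
E
```

```text
top (495, 295) [ 0.449 -0.315  0.085]
top (253, 298) [0.429 0.336 0.085]
top (240, 298) [0.427 0.369 0.092]
top (294, 304) [0.413 0.223 0.096]
top (371, 304) [0.422 0.02  0.053]
top (416, 313) [ 0.396 -0.103  0.089]
top (457, 310) [ 0.407 -0.213  0.081]
top (533, 303) [ 0.44  -0.433  0.   ]
top (541, 275) [ 0.506 -0.439  0.081]
top (565, 250) [ 0.594 -0.525  0.001]
top (170, 290) [0.438 0.538 0.146]
top (533, 245) [ 0.598 -0.427  0.04 ]
side (414, 364) [ 0.44  -0.318  0.081]
side (397, 350) [ 0.397 -0.236  0.058]
side (415, 405) [ 0.429 -0.454  0.059]
side (391, 231) [0.425 0.348 0.078]
side (393, 251) [0.422 0.219 0.085]
side (399, 298) [0.425 0.015 0.045]
[[     0      0    512    384 196597]
 [   341    155      3      4     11]] [[255.49516524 191.50196595]
 [341.90909091 156.36363636]]
```

View pics/c.png

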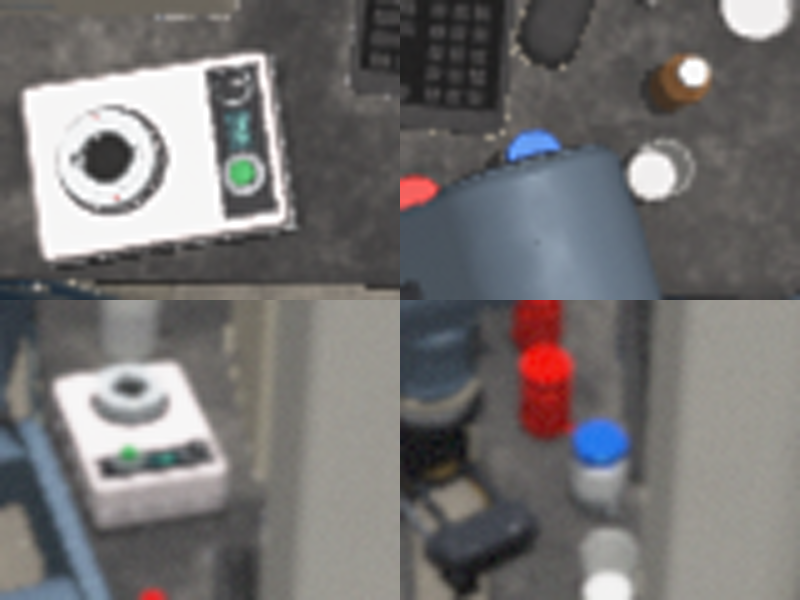

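The crop confirms it. The blue cap on a white body with a grey foot at side pixel (265,232), world about (0.43,-0.32), is the jar; the neighbours are all red, apart from the clear beaker and the brown bottle. I'll move above it.

{"op": "send_rows", "data": {
  "plan": [
    [0, 0.03, -0.018, 0, 0],
    [0, 0.03, -0.018, 0, 0],
    [0, 0.03, -0.018, 0, 0],
    [0, 0.03, -0.018, -0.01, 0],
    [0, 0.03, -0.018, -0.01, 0],
    [0, 0.03, -0.018, -0.01, 0],
    [0, 0.03, -0.018, 0, 0],
    [0, 0, 0, 0, 0],
    [0, 0, 0, 0, 0]
  ]
}}

```text
time_s: 0.85
position: [0.4124, -0.3496, 0.2665]
tcp_rot: [[0.892, 0.453, -0.001], [0.453, -0.892, 0.0], [-0.0, -0.001, -1.0]]
force: [0.1, -0.5, -0.1]
opening: 0.996
grasp_force: 0.0
```

```bash
python3 - <<'E'
from h import *
s=read_state();print(s['time_s'],s['position'],s['force'],s['joint_positions'])
c=calibration('wrist');im,D=capture('wrist');print(c);np.savez('w1',im=im,D=D)
cv2.imwrite('pics/d.png',cv2.resize(im,(800,600)))
E
```

```text
0.85 [ 0.41242732 -0.34957116  0.26647241] [ 0.10109927 -0.47135697 -0.05150628] [-5.21247451e+01  2.16754499e+01  9.21654923e+01 -1.46150315e-02
  6.61970689e+01  1.09715642e+01]
{'fx': 280.12213592749305, 'fy': 280.12213592749305, 'cx': 255.55416998840468, 'cy': 188.8034515753957, 'dist_coeffs': array([-0.01524368,  0.        ,  0.        ,  0.        ,  0.        ]), 'xyz': array([ 0.47861672, -0.3165479 ,  0.41516121]), 'rotation': array([[ 4.53497377e-01, -8.57349450e-01, -2.43499589e-01],
       [-8.91257128e-01, -4.36528045e-01, -1.22898320e-01],
       [-9.27592648e-04,  2.72754810e-01, -9.62083132e-01]])}
```

View pics/d.png

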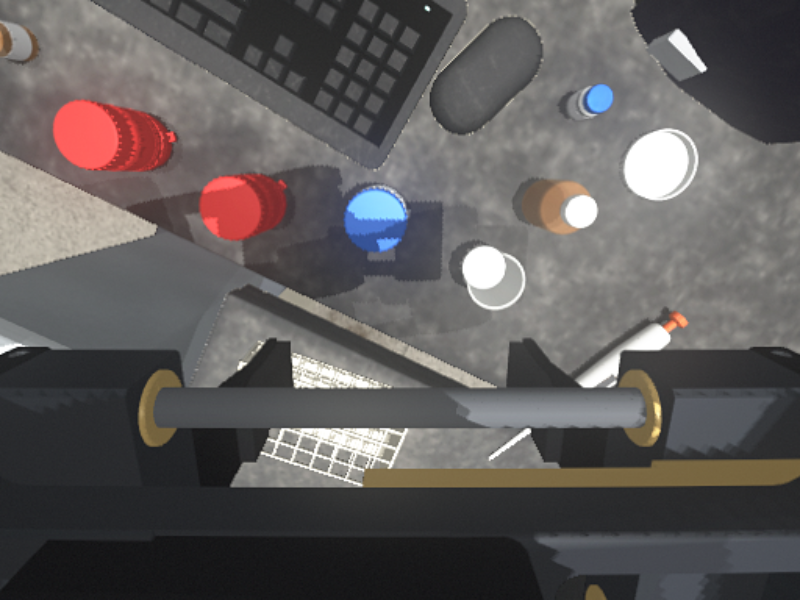

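The wrist view shows the blue cap at (376,220), with a red look-alike left at (240,207), the beaker at right (490,275), and a small blue-capped vial at (597,98), which is clearly too small. I'll measure the cap.

```bash
cat >> h.py <<'E'
def blue(im,amin=150):
    h=cv2.cvtColor(im,cv2.COLOR_BGR2HSV)
    m=(abs(h[...,0].astype(int)-110)<14)&(h[...,1]>140)&(h[...,2]>60)
    n,l,st,ce=cv2.connectedComponentsWithStats(m.astype(np.uint8));i=1+np.argmax(st[1:,4]);return l==i,st[i]
def cloud(c,D,mask):
    v,u=np.nonzero(mask&(D>0));K=np.array([[c['fx'],0,c['cx']],[0,c['fy'],c['cy']],[0,0,1]])
    p=cv2.undistortPoints(np.stack([u,v],1)[:,None].astype(float),K,np.array(c['dist_coeffs']))[:,0]
    return (np.c_[p,np.ones(len(p))]*D[v,u][:,None])@np.array(c['rotation']).T+c['xyz']
E
python3 - <<'E'
from h import *
Z=np.load('w1.npz');c=calibration('wrist')
m,st=blue(Z['im']);P=cloud(c,Z['D'],m);top=P[P[:,2]>.079]
print(st,np.percentile(P[:,2],[5,50,95]),len(top),top.mean(0))
q=top[:,:2];print(q.min(0),q.max(0),cv2.minEnclosingCircle(q.astype(np.float32)))
s=read_state();R=s['tcp_rot']
ctr=np.r_[cv2.minEnclosingCircle(q.astype(np.float32))[0],.055];print('tool shift',R.T@(ctr-s['position']))
E
```

```text
[220 121  40  40 775] [0.08227006 0.0841442  0.08533611] 755 [ 0.43219569 -0.31902202  0.08412249]
[ 0.41463797 -0.3409485 ] [ 0.46163608 -0.29344405] ((0.43798401951789856, -0.3169631063938141), 0.024037150666117668)
tool shift [ 0.0387111  -0.01858994  0.21136985]
```

The jar is at (0.438,-0.317), with its cap top at 0.084 as it must be. I'll look sideways to find its lug marks.

{"op": "send_rows", "data": {
  "plan": [
    [0, 0, 0.032, 0.015, 0],
    [0, 0, 0.032, 0.02, 0],
    [0, 0, 0.032, 0.02, 0],
    [0, 0, 0.032, 0.02, 0],
    [0, 0, 0.032, 0.02, 0],
    [0, 0, 0, 0, 0],
    [0, 0, 0, 0, 0]
  ]
}}

```text
time_s: 1.48
position: [0.4817, -0.4961, 0.1675]
tcp_rot: [[0.895, 0.446, -0.004], [0.446, -0.895, 0.005], [-0.001, -0.006, -1.0]]
force: [0.3, 0.7, -0.5]
opening: 0.999
grasp_force: 0.0
```

```bash
python3 - <<'E'
from h import *
s=read_state();print(s['time_s'],s['position'],s['force'])
c=calibration('wrist');im,D=capture('wrist');np.savez('w2',im=im,D=D);np.save('w2c',c,allow_pickle=True)
u,v=pix(c,[.438,-.317,.03]);print(u,v)
u=int(np.clip(u,40,471));v=int(np.clip(v,30,353))
cr=im[max(0,v-40):v+40,max(0,u-53):u+53];print(max(0,v-40),max(0,u-53),cr.shape)
cv2.imwrite('pics/e.png',cv2.resize(cr,None,fx=7,fy=7,interpolation=cv2.INTER_CUBIC))
E
```

```text
1.4833 [ 0.48167983 -0.49607543  0.16746702] [ 0.29360674  0.65422013 -0.45749789]
80.58649397464387 143.1949854616711
103 27 (80, 106, 3)
```

View pics/e.png

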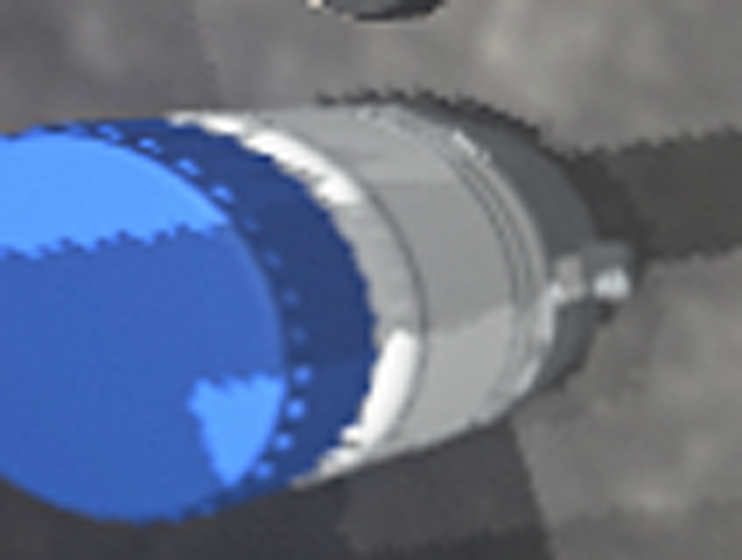

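The crop shows the jar's side. The white collar mark is at (570,272) and the lug tip at (612,282) in the crop, so about pixel (114.4,143.3).

```bash
python3 - <<'E'
from h import *
c=np.load('w2c.npy',allow_pickle=True).item();D=np.load('w2.npz')['D']
C=np.array(c['xyz'])
for p,z in(((114.7,143.3),.007),((113.4,143),.009),((109,142),.018)):
    d=world(c,D,*p,d=1)-C;P=C+d*(z-C[2])/d[2];r=P[:2]-[.438,-.317];print(P,np.hypot(*r),np.degrees(np.arctan2(r[1],r[0])),world(c,D,*p))
Z=np.load('w2.npz');m,_=blue(Z['im']);P=cloud(c,D,m);t=P[P[:,2]>.081][:,:2].astype(np.float32);print(cv2.minEnclosingCircle(t),P[:,2].max())
s=read_state();print(s['tcp_rot'].T@(np.array([.438,-.317,.055])-s['position']))
E
```

```text
[ 0.44602007 -0.33942072  0.007     ] 0.02381197256104001 -70.31746060428625 [ 0.4470547  -0.34067908  0.01011874]
[ 0.44635388 -0.33883088  0.009     ] 0.023374655736303287 -69.05998216658928 [ 0.44634723 -0.33882273  0.00898003]
[ 0.44825131 -0.33792227  0.018     ] 0.023298731513437813 -63.89648287409342 [ 0.44941941 -0.33939202  0.02147128]
((0.43830835819244385, -0.31642502546310425), 0.02463892661035061) 0.0868324438692418
[ 0.04040224 -0.17863722  0.11515585]
```

```bash
python3 - <<'E'
from h import *
Z=np.load('top.npz');c=calibration('top');D=Z['D'];P=cloud(c,D,D>0)
for y in np.arange(.1,.6,.05):
    q=P[(abs(P[:,1]-y)<.025)&(P[:,0]>.48)&(P[:,0]<.9)]
    a=q[q[:,2]>.12];print(round(y,2),a[:,0].min() if len(a) else None, a[a[:,0].argmin()] if len(a) else '')
# mixer: deck corners
h=(P[:,2]>.06)&(P[:,2]<.08)&(P[:,0]>.3)&(P[:,0]<.53)&(P[:,1]>.15)&(P[:,1]<.5)
print(cv2.minAreaRect(P[h][:,:2].astype(np.float32)))
r=P[(P[:,2]>.089)&(P[:,2]<.1)&(P[:,0]>.35)&(P[:,0]<.5)&(P[:,1]>.27)&(P[:,1]<.42)][:,:2];print(len(r),cv2.minEnclosingCircle(r.astype(np.float32)),cv2.fitEllipse(cv2.convexHull(r.astype(np.float32))))
hs=cv2.cvtColor(Z['im'],cv2.COLOR_BGR2HSV);g=(abs(hs[...,0].astype(int)-70)<15)&(hs[...,1]>120);g[:,220:]=0;g[:170]=0
G=cloud(c,D,g);print(len(G),np.median(G,0))
E
```

```text
0.1 None 
0.15 None 
0.2 None 
0.25 0.5571548394437088 [0.55715484 0.26162637 0.2912216 ]
0.3 0.5575873422426721 [0.55758734 0.31976717 0.26800499]
0.35 0.5577333233972522 [0.55773332 0.37062027 0.26322757]
0.4 0.480071417892609 [0.48007142 0.42329027 0.8597805 ]
0.45 0.48016866561603755 [0.48016867 0.47085297 0.91191837]
0.5 0.48003932293859886 [0.48003932 0.49256277 0.94008822]
0.55 0.48412462254125843 [0.48412462 0.55327095 0.1771893 ]
((0.4322105944156647, 0.30306366086006165), (0.15111272037029266, 0.21037159860134125), 10.004167556762695)
168 ((0.4261098802089691, 0.3372637629508972), 0.04133950173854828) ((0.4265251159667969, 0.33782750368118286), (0.07750101387500763, 0.08063413947820663), 154.9344482421875)
10 [0.41627351 0.22448487 0.09046695]
```

The mixer centre is (0.432,0.303) with its axis at about 100°, which puts the head at (0.4265,0.3375) and the button at (0.416,0.224). Both agree with the direct measurements. I'll go over the jar and turn.

{"op": "send_rows", "data": {
  "plan": [
    [0, 0.008, -0.0357, 0, 0],
    [0, 0.008, -0.0357, 0, 0],
    [0, 0.008, -0.0357, 0, 0],
    [0, 0.008, -0.0357, 0, 0],
    [0, 0.008, -0.0357, 0, 0],
    [0, 0, 0, 0, -0.12],
    [0, 0, 0, 0, -0.12],
    [0, 0, 0, 0, -0.12],
    [0, 0, 0, 0, -0.12],
    [0, 0, 0, 0, -0.12],
    [0, 0, 0, 0, -0.12],
    [0, 0, 0, 0, -0.12],
    [0, 0, 0, 0, -0.12],
    [0, 0, 0, 0, -0.12],
    [0, 0, 0, 0, -0.12],
    [0, 0, 0, 0, -0.12],
    [0, 0, 0, 0, -0.12],
    [0, 0, 0, 0, -0.12],
    [0, 0, 0, 0, 0],
    [0, 0, 0, 0, 0]
  ]
}}

```text
time_s: 3.2
position: [0.4389, -0.3168, 0.1731]
tcp_rot: [[-0.436, 0.9, 0.001], [0.9, 0.436, -0.002], [-0.002, 0.001, -1.0]]
force: [-0.2, 0.3, -0.7]
opening: 1.002
grasp_force: 0.0
```

```bash
python3 - <<'E'
from h import *
s=read_state();R=s['tcp_rot'];print(s['time_s'],s['position'],np.degrees(np.arctan2(R[1,0],R[0,0])),s['force'],s['joint_positions'])
print(R.T@(np.array([.438,-.317,.045])-s['position']))
E
```

```text
3.2 [ 0.43887437 -0.31681713  0.17311929] 115.88009952979087 [-0.19519266  0.32111094 -0.68475082] [-4.76599553e+01  2.87426703e+01  9.78638696e+01  3.18819187e-03
  5.32714271e+01 -7.35419963e+01]
[ 0.00047719 -0.00094929  0.12811799]
```

{"op": "send_rows", "data": {
  "plan": [
    [0, 0, -0.0005, 0.03, 0],
    [0, 0, 0, 0.03, 0],
    [0, 0, 0, 0.03, 0],
    [0, 0, 0, 0.025, 0],
    [0, 0, 0, 0.013, 0],
    [0, 0, 0, 0, 0],
    [0, 0, 0, 0, 0],
    [255, 0, 0, 0, 0],
    [255, 0, 0, 0, 0],
    [255, 0, 0, 0, 0],
    [255, 0, 0, 0, 0],
    [255, 0, 0, 0, 0],
    [255, 0, 0, 0, 0],
    [255, 0, 0, 0, 0],
    [255, 0, 0, 0, 0]
  ]
}}

```text
time_s: 4.45
position: [0.439, -0.3172, 0.0438]
tcp_rot: [[-0.439, 0.898, 0.001], [0.898, 0.439, -0.0], [-0.0, 0.0, -1.0]]
force: [0.8, 0.9, 2.7]
opening: 0.56
grasp_force: 30.0
```

The jar is gripped: opening 48.7 mm, 30 N. I'll lift it and carry it toward the mixer.

{"op": "send_rows", "data": {
  "plan": [
    [255, 0, 0, -0.02, 0],
    [255, 0, 0, -0.04, 0],
    [255, 0, 0, -0.04, 0],
    [255, 0, 0, -0.04, 0],
    [255, 0, 0, -0.03, 0],
    [255, 0.02, 0.0093, 0, 0],
    [255, 0.0297, 0.0138, 0, 0],
    [255, 0.0297, 0.0138, 0, 0],
    [255, 0.0297, 0.0138, 0, 0],
    [255, 0.0297, 0.0138, 0, 0],
    [255, 0.0297, 0.0138, 0, 0],
    [255, 0.0297, 0.0138, 0, 0],
    [255, 0.0297, 0.0138, 0, 0],
    [255, 0.0297, 0.0138, 0, 0],
    [255, 0.0297, 0.0138, 0, 0],
    [255, 0.0297, 0.0138, 0, 0],
    [255, 0.0297, 0.0138, 0, 0],
    [255, 0.0297, 0.0138, 0, 0],
    [255, 0.0297, 0.0138, 0, 0],
    [255, 0.0297, 0.0138, 0, 0]
  ]
}}

```text
time_s: 6.12
position: [0.4283, 0.1647, 0.2133]
tcp_rot: [[-0.44, 0.898, -0.001], [0.898, 0.44, -0.0], [0.0, -0.001, -1.0]]
force: [0.6, 0.3, -1.2]
opening: 0.56
grasp_force: 30.0
```

{"op": "send_rows", "data": {
  "plan": [
    [255, 0.0297, 0.0138, 0, 0],
    [255, 0.0297, 0.0138, 0, 0],
    [255, 0.015, 0.007, 0, 0],
    [255, 0, 0, 0, 0],
    [255, 0, 0, 0, 0]
  ]
}}

```text
time_s: 6.53
position: [0.4267, 0.2457, 0.2131]
tcp_rot: [[-0.442, 0.897, -0.001], [0.897, 0.442, -0.001], [-0.0, -0.001, -1.0]]
force: [-0.3, -0.8, -2.0]
opening: 0.559
grasp_force: 30.0
```

```bash
python3 - <<'E'
from h import *
s=read_state();R=s['tcp_rot'];print(s['time_s'],s['position'],np.degrees(np.arctan2(R[1,0],R[0,0])),s['force'],s['opening'],s['joint_positions'])
c=calibration('wrist');im,D=capture('wrist');np.savez('w3',im=im,D=D);np.save('w3c',c,allow_pickle=True)
print(c['xyz'],pix(c,[.4265,.3375,.095]))
cv2.imwrite('pics/f.png',cv2.resize(im,(800,600),interpolation=cv2.INTER_CUBIC))
E
```

```text
6.5333 [0.4267373  0.24571259 0.21307264] 116.22360152987635 [-0.29795206 -0.75877878 -1.98416492] 0.5587029038751197 [ 1.69260386e+01  2.20332313e+01  1.02207361e+02 -4.04703448e-02
  5.58396269e+01 -9.27480011e+00]
[0.39353595 0.31209756 0.36173482] [300.83404851 100.28637398]
```

View pics/f.png

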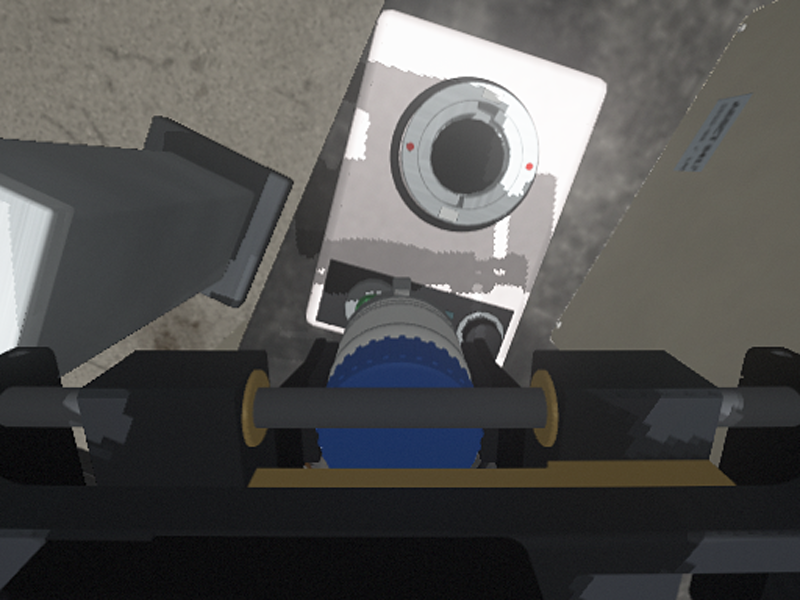

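The picture shows the head mouth centred at about (470,152), with slots at (485,108) and (451,207) and red dots at (410,147) and (529,166). The jar's lug is at (402,284), nearly along tool +x. Next: slot and lug angles.

```bash
python3 - <<'E'
from h import *
c=np.load('w3c.npy',allow_pickle=True).item();Z=np.load('w3.npz');D=Z['D'];C=np.array(c['xyz'])
def pl(p,z):
    d=world(c,D,p[0]*.64,p[1]*.64,d=1)-C;return C+d*(z-C[2])/d[2]
ang=lambda r:np.degrees(np.arctan2(r[1],r[0]))
P=cloud(c,D,D>0);r=P[(P[:,2]>.09)&(P[:,2]<.1)&(np.hypot(P[:,0]-.4265,P[:,1]-.3375)<.05)]
print('ring',len(r),cv2.minEnclosingCircle(r[:,:2].astype(np.float32)),np.median(r[:,2]))
a,b=pl((486,107),.095),pl((451,208),.095);e,f=pl((410,147),.095),pl((529,166.5),.095)
print('slots',a,b,ang(a-b),(a+b)/2,np.hypot(*(a-b)[:2]));print('dots',e,f,ang(e-f),(e+f)/2,np.hypot(*(e-f)[:2]))
s=read_state();l=pl((402,279),.2131-.0438+.009)
print('lug',l,l[:2]-s['position'][:2],ang(l-s['position']))
a=Z['im'][40:160,235:365];cv2.imwrite('pics/g.png',cv2.resize(a,None,fx=5,fy=5,interpolation=cv2.INTER_CUBIC))
E
```

```text
ring 4130 ((0.4259032607078552, 0.33811071515083313), 0.04022514447569847) 0.09549375315536537
slots [0.42164695 0.36516598 0.095     ] [0.43041424 0.3065911  0.095     ] 98.5126502509957 [0.42603059 0.33587854 0.095     ] 0.05922737504808087
dots [0.39275068 0.32679188 0.095     ] [0.4601058  0.34804865 0.095     ] -162.48469569535916 [0.42642824 0.33742027 0.095     ] 0.07062975867504423
lug [0.4141641  0.27234883 0.1783    ] [-0.0126334   0.02744969] 114.71369930492124
```

View pics/g.png

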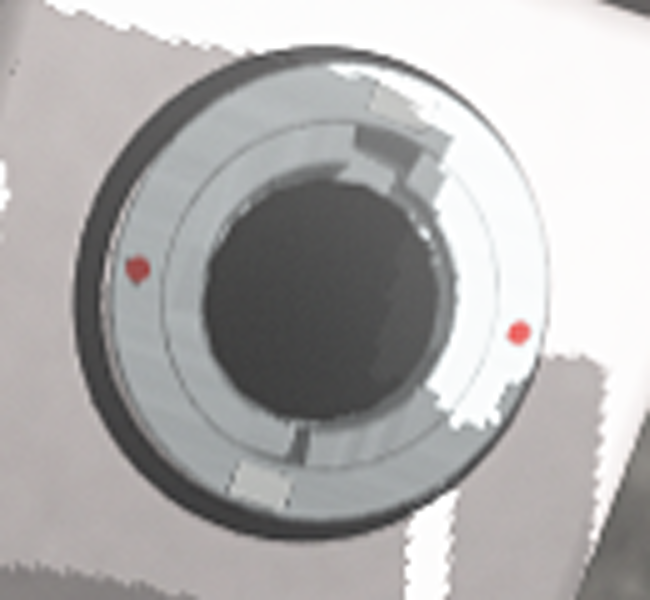

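```bash
python3 - <<'E'
from h import *
from scipy.optimize import least_squares
c=np.load('w3c.npy',allow_pickle=True).item();Z=np.load('w3.npz');D=Z['D']
s=read_state();P=cloud(c,D,D>0);Q=(P-s['position'])@s['tcp_rot']
ub=s['position'][2]-.0438
k=(np.hypot(Q[:,0],Q[:,1])<.035)&(P[:,2]>ub-.005)&(P[:,2]<ub+.09)&(Q[:,0]>.005)
Q=Q[k];h=P[k][:,2]-ub
for lo,hi in((0,15),(15,20),(20,25),(25,30),(30,40),(40,50),(50,60),(60,80)):
    q=Q[(h*1e3>lo)&(h*1e3<hi)]
    if len(q)<30: print(lo,len(q));continue
    f=least_squares(lambda p:np.hypot(q[:,0]-p[0],q[:,1]-p[1])-.0245,[0,0],loss='soft_l1',f_scale=.001)
    g=least_squares(lambda p:np.hypot(q[:,0]-p[0],q[:,1]-p[1])-p[2],[0,0,.0245],loss='soft_l1',f_scale=.001)
    print(lo,len(q),f.x*1e3,g.x*1e3)
# bars
C=np.array(c['xyz']);pp=[]
for u,v in((314.6,60.),(287.4,136.4)):
    d=world(c,D,u,v,d=1)-C;pp.append(C+d*(.095-C[2])/d[2])
d=pp[0]-pp[1];print(pp,np.degrees(np.arctan2(d[1],d[0])))
E
```

```text
0 108 [4.7578571  5.85110456] [24.20720602  0.17229573  5.27683112]
15 76 [ 3.16488421 -0.33290923] [ 3.09963648 -0.33279198 24.5566775 ]
20 197 [ 3.00182253 -0.33191048] [ 2.88194399 -0.33474551 24.60553923]
25 108 [ 2.83127396 -0.32472178] [ 0.59211696 -0.27054759 26.52216813]
30 556 [ 3.07846562 -0.29994985] [-4.28258264 -0.22346709 31.07638696]
40 646 [ 3.01518714 -0.2740458 ] [-5.22104624 -0.19019693 31.93576916]
50 874 [ 2.9620699 -0.3077706] [-3.81762203 -0.27105856 30.54046902]
60 1710 [ 1.92583623 -0.27218869] [-6.48027922 -0.20338083 32.19604266]
[array([0.42105787, 0.37262443, 0.095     ]), array([0.43080009, 0.30339201, 0.095     ])] 98.00993867427505
```

The slots lie at 98.0° and the lug at about 114°, so turn about +0.28 rad clockwise. The jar sits 3 mm forward in the jaws (tool x). The target TCP is (0.4269,0.3349).

{"op": "send_rows", "data": {
  "plan": [
    [255, 0, 0, 0, 0.07],
    [255, 0, 0, 0, 0.07],
    [255, 0, 0, 0, 0.07],
    [255, 0, 0, 0, 0.07],
    [255, 0.02, 0.003, 0, 0],
    [255, 0.03, 0.005, 0.01, 0],
    [255, 0.03, 0.005, 0.01, 0],
    [255, 0.008, 0.002, 0.01, 0],
    [255, 0, 0, 0, 0],
    [255, 0, 0, 0, 0],
    [255, 0, 0, 0, 0]
  ]
}}

```text
time_s: 7.5
position: [0.4269, 0.3329, 0.1835]
tcp_rot: [[-0.173, 0.985, -0.001], [0.985, 0.173, -0.001], [-0.001, -0.001, -1.0]]
force: [0.5, -0.0, -1.3]
opening: 0.555
grasp_force: 30.0
```

```bash
cat > st.py <<'E'
from h import *
s=read_state();R=s['tcp_rot'];y=np.arctan2(R[1,0],R[0,0]);print(s['time_s'],s['position'].round(4),'yaw',np.degrees(y).round(2),'F',s['force'].round(1),'M',s['moment'].round(2),s['opening'],'j6',s['joint_positions'][5].round(1),'under',(s['position'][2]-.0438-.095).round(4))
off=R@np.array([.003,-.0003,0]);print('shift',(R.T@(np.array([.4261,.3378,0])-off-s['position'])).round(4))
E
python3 st.py
```

```text
7.5 [0.4269 0.3329 0.1835] yaw 99.95 F [ 0.5 -0.  -1.3] M [-0.02 -0.11 -0.  ] 0.5550354971676599 j6 16.2 under 0.0447
shift [0.0022 0.0006 0.1835]
```

{"op": "send_rows", "data": {
  "plan": [
    [255, 0.0022, 0.0006, 0.01, 0],
    [255, 0, 0, 0.01, 0],
    [255, 0, 0, 0.01, 0],
    [255, 0, 0, 0.01, 0],
    [255, 0, 0, 0, 0],
    [255, 0, 0, 0, 0]
  ]
}}

```text
time_s: 8.0
position: [0.4265, 0.3363, 0.1424]
tcp_rot: [[-0.174, 0.985, -0.002], [0.985, 0.174, -0.001], [-0.001, -0.003, -1.0]]
force: [-0.1, 0.2, -1.5]
opening: 0.558
grasp_force: 30.0
```

```bash
python3 st.py
```

```text
8.0 [0.4265 0.3363 0.1424] yaw 100.02 F [-0.1  0.2 -1.5] M [-0.03 -0.12 -0.01] 0.5583483384531369 j6 16.4 under 0.0036
shift [-0.0014  0.0005  0.1424]
```

{"op": "send_rows", "data": {
  "plan": [
    [255, 0, 0, 0.002, 0],
    [255, 0, 0, 0.002, 0],
    [255, 0, 0, 0.002, 0],
    [255, 0, 0, 0.001, 0],
    [255, 0, 0, 0, 0]
  ]
}}

```text
time_s: 8.42
position: [0.4271, 0.3368, 0.1365]
tcp_rot: [[-0.174, 0.985, -0.0], [0.985, 0.174, -0.0], [-0.0, -0.0, -1.0]]
force: [0.5, 1.1, -1.5]
opening: 0.558
grasp_force: 30.0
```

```bash
python3 st.py
```

```text
8.4167 [0.4271 0.3368 0.1365] yaw 100.03 F [ 0.5  1.1 -1.5] M [ 0.01 -0.05  0.05] 0.5582750585871891 j6 16.5 under -0.0023
shift [-0.0019 -0.0005  0.1365]
```

{"op": "send_rows", "data": {
  "plan": [
    [255, -0.0015, 0, 0, 0],
    [255, 0, 0, 0.001, 0],
    [255, 0, 0, 0.001, 0],
    [255, 0, 0, 0.001, 0],
    [255, 0, 0, 0, 0]
  ]
}}

```text
time_s: 8.83
position: [0.4273, 0.3354, 0.1334]
tcp_rot: [[-0.174, 0.985, -0.0], [0.985, 0.174, 0.0], [0.0, -0.0, -1.0]]
force: [0.1, 1.1, -0.9]
opening: 0.557
grasp_force: 30.0
```

```bash
python3 st.py
```

```text
8.8333 [0.4273 0.3354 0.1334] yaw 100.02 F [ 0.1  1.1 -0.9] M [ 0.11 -0.02 -0.02] 0.5565103178231556 j6 16.3 under -0.0054
shift [-0.0005 -0.0005  0.1334]
```

{"op": "send_rows", "data": {
  "plan": [
    [255, 0, 0, 0.001, 0],
    [255, 0, 0, 0.001, 0],
    [255, 0, 0, 0.001, 0],
    [255, 0, 0, 0, 0]
  ]
}}

```text
time_s: 9.17
position: [0.4273, 0.3354, 0.1303]
tcp_rot: [[-0.174, 0.985, -0.0], [0.985, 0.174, 0.0], [0.0, -0.0, -1.0]]
force: [0.2, 0.6, -1.1]
opening: 0.56
grasp_force: 30.0
```

```bash
python3 st.py
```

```text
9.1667 [0.4273 0.3354 0.1303] yaw 100.02 F [ 0.2  0.6 -1.1] M [0.17 0.03 0.05] 0.559855432865554 j6 16.3 under -0.0085
shift [-0.0005 -0.0005  0.1303]
```

No resistance below the ring height, so the lugs are in the slots. Now pressing against the spring.

{"op": "send_rows", "data": {
  "plan": [
    [255, 0, 0, 0.001, 0],
    [255, 0, 0, 0.001, 0],
    [255, 0, 0, 0.001, 0],
    [255, 0, 0, 0.001, 0],
    [255, 0, 0, 0, 0]
  ]
}}

```text
time_s: 9.58
position: [0.4274, 0.3355, 0.1269]
tcp_rot: [[-0.174, 0.985, 0.0], [0.985, 0.174, 0.0], [0.0, 0.0, -1.0]]
force: [-2.1, 1.4, 3.9]
opening: 0.56
grasp_force: 30.0
```

```bash
python3 st.py
```

```text
9.5833 [0.4274 0.3355 0.1269] yaw 100.02 F [-2.1  1.4  3.9] M [0.26 0.3  0.01] 0.5596824112386389 j6 16.3 under -0.0119
shift [-0.0006 -0.0006  0.1269]
```

{"op": "send_rows", "data": {
  "plan": [
    [255, 0, 0, 0.0015, 0],
    [255, 0, 0, 0.0015, 0],
    [255, 0, 0, 0.0015, 0],
    [255, 0, 0, 0, 0],
    [255, 0, 0, 0, 0]
  ]
}}

```text
time_s: 10.0
position: [0.4274, 0.3356, 0.1233]
tcp_rot: [[-0.174, 0.985, 0.001], [0.985, 0.174, 0.001], [0.0, 0.001, -1.0]]
force: [-3.7, 2.0, 11.1]
opening: 0.56
grasp_force: 30.0
```

```bash
python3 st.py
```

```text
10.0 [0.4274 0.3356 0.1233] yaw 100.03 F [-3.7  2.  11.1] M [0.16 0.64 0.02] 0.5600294030255568 j6 16.3 under -0.0155
shift [-0.0006 -0.0007  0.1233]
```

{"op": "send_rows", "data": {
  "plan": [
    [255, 0, -0.0006, 0, 0],
    [255, 0, -0.0002, 0, 0.08],
    [255, 0, -0.0002, 0, 0.08],
    [255, 0, -0.0002, 0, 0.08],
    [255, 0, -0.0002, 0, 0.08],
    [255, 0, 0, 0, 0]
  ]
}}

```text
time_s: 10.5
position: [0.427, 0.336, 0.1233]
tcp_rot: [[0.147, 0.989, 0.003], [0.989, -0.147, 0.002], [0.002, 0.002, -1.0]]
force: [-2.2, 2.7, 8.4]
opening: 0.558
grasp_force: 30.0
```

```bash
python3 st.py
```

```text
10.5 [0.427  0.336  0.1233] yaw 81.52 F [-2.2  2.7  8.4] M [ 0.37  0.39 -0.1 ] 0.5582113161716896 j6 34.8 under -0.0155
shift [-0.0017 -0.0011  0.1233]
```

The jar turns freely (Mz −0.1). I'll continue the twist.

{"op": "send_rows", "data": {
  "plan": [
    [255, 0.0005, -0.0005, 0.0005, 0.08],
    [255, 0, -0.0002, 0.0005, 0.08],
    [255, 0, -0.0002, 0, 0.08],
    [255, 0, -0.0002, 0, 0.08],
    [255, 0, -0.0002, 0, 0.08],
    [255, 0, 0, 0, 0]
  ]
}}

```text
time_s: 11.0
position: [0.4262, 0.3369, 0.1232]
tcp_rot: [[0.521, 0.854, 0.004], [0.854, -0.521, 0.002], [0.004, 0.002, -1.0]]
force: [-1.6, 0.6, 14.7]
opening: 0.556
grasp_force: 30.0
```

```bash
python3 st.py
```

```text
11.0 [0.4262 0.3369 0.1232] yaw 58.62 F [-1.6  0.6 14.7] M [ 0.26  0.53 -0.15] 0.5562699433001963 j6 57.9 under -0.0156
shift [-0.0028 -0.0005  0.1232]
```

{"op": "send_rows", "data": {
  "plan": [
    [255, 0, -0.0002, -0.0007, 0.08],
    [255, 0, -0.0002, 0, 0.08],
    [255, 0, -0.0002, 0, 0.08],
    [255, 0, -0.0002, 0, 0.08],
    [255, 0, -0.0002, 0, 0.08],
    [255, 0, -0.0002, 0, 0.08],
    [255, 0, 0, 0, 0]
  ]
}}

```text
time_s: 11.58
position: [0.4254, 0.3374, 0.1232]
tcp_rot: [[0.856, 0.517, 0.004], [0.517, -0.856, 0.002], [0.004, 0.001, -1.0]]
force: [-0.1, 0.6, 10.7]
opening: 0.557
grasp_force: 30.0
```

```bash
python3 st.py
```

```text
11.5833 [0.4254 0.3374 0.1232] yaw 31.12 F [-0.1  0.6 10.7] M [ 0.09  0.22 -0.13] 0.5570825455846296 j6 85.5 under -0.0156
shift [-0.0027  0.0002  0.1232]
```

{"op": "send_rows", "data": {
  "plan": [
    [255, 0, -0.0002, 0, 0.07],
    [255, 0, -0.0002, 0, 0.07],
    [255, 0, -0.0002, 0, 0.06],
    [255, 0, 0, 0, 0],
    [255, 0, 0, 0, 0]
  ]
}}

```text
time_s: 12.0
position: [0.4252, 0.338, 0.1233]
tcp_rot: [[0.941, 0.338, 0.004], [0.338, -0.941, 0.002], [0.004, -0.0, -1.0]]
force: [-1.2, -0.1, 9.6]
opening: 0.56
grasp_force: 30.0
```

```bash
python3 st.py
```

```text
12.0 [0.4252 0.338  0.1233] yaw 19.78 F [-1.2 -0.1  9.6] M [ 0.14  0.3  -0.09] 0.5602361687378371 j6 96.9 under -0.0155
shift [-0.0027  0.0008  0.1233]
```

{"op": "send_rows", "data": {
  "plan": [
    [255, 0, 0, -0.0007, 0],
    [255, 0, 0, -0.0007, 0],
    [255, 0, 0, -0.0007, 0],
    [255, 0, 0, -0.0007, 0],
    [255, 0, 0, 0, 0],
    [255, 0, 0, 0, 0]
  ]
}}

```text
time_s: 12.5
position: [0.4252, 0.3379, 0.1255]
tcp_rot: [[0.941, 0.339, 0.003], [0.339, -0.941, 0.002], [0.004, -0.0, -1.0]]
force: [-0.8, 1.4, 5.9]
opening: 0.556
grasp_force: 30.0
```

```bash
python3 st.py
```

```text
12.5 [0.4252 0.3379 0.1255] yaw 19.79 F [-0.8  1.4  5.9] M [ 0.24  0.14 -0.02] 0.5556425885925137 j6 96.9 under -0.0133
shift [-0.0026  0.0008  0.1255]
```

The force stays on the spring line past 15 mm, so the lugs are rising into the notches. A bit more, then release.

{"op": "send_rows", "data": {
  "plan": [
    [255, 0, 0, -0.0006, 0],
    [255, 0, 0, -0.0006, 0],
    [255, 0, 0, 0, 0],
    [255, 0, 0, 0, 0]
  ]
}}

```text
time_s: 12.83
position: [0.425, 0.3379, 0.1263]
tcp_rot: [[0.941, 0.339, 0.003], [0.339, -0.941, 0.001], [0.003, -0.0, -1.0]]
force: [0.2, 2.2, 5.0]
opening: 0.558
grasp_force: 30.0
```

```bash
python3 st.py
```

```text
12.8333 [0.425  0.3379 0.1263] yaw 19.81 F [0.2 2.2 5. ] M [ 0.4  -0.2  -0.04] 0.5578969643812922 j6 96.9 under -0.0125
shift [-0.0024  0.0008  0.1263]
```

{"op": "send_rows", "data": {
  "plan": [
    [255, 0, 0, -0.0006, 0],
    [255, 0, 0, -0.0006, 0],
    [255, 0, 0, 0, 0],
    [255, 0, 0, 0, 0]
  ]
}}

```text
time_s: 13.17
position: [0.425, 0.3379, 0.1269]
tcp_rot: [[0.941, 0.339, 0.003], [0.339, -0.941, 0.001], [0.003, -0.0, -1.0]]
force: [4.4, 3.1, -1.3]
opening: 0.562
grasp_force: 30.0
```

```bash
python3 st.py
```

```text
13.1667 [0.425  0.3379 0.1269] yaw 19.81 F [ 4.4  3.1 -1.3] M [ 0.64 -0.63 -0.06] 0.5615050152459191 j6 96.9 under -0.0119
shift [-0.0024  0.0008  0.1269]
```

The resistance is sharp at −11.9 mm: locked. Releasing and backing off upward.

{"op": "send_rows", "data": {
  "plan": [
    [0, 0, 0, 0, 0],
    [0, 0, 0, 0, 0],
    [0, 0, 0, 0, 0],
    [0, 0, 0, 0, 0],
    [0, 0, 0, 0, 0],
    [0, 0, 0, 0, 0],
    [0, 0, 0, -0.02, 0],
    [0, 0, 0, -0.03, 0],
    [0, 0, 0, -0.03, 0],
    [0, 0, 0, -0.02, 0],
    [0, 0, 0, -0.02, 0],
    [0, -0.03, 0.02, 0, 0],
    [0, -0.03, 0.02, 0, 0],
    [0, 0, 0, 0, 0],
    [0, 0, 0, 0, 0],
    [0, 0, 0, 0, 0]
  ]
}}

```text
time_s: 14.5
position: [0.3814, 0.2796, 0.2474]
tcp_rot: [[0.941, 0.339, 0.001], [0.339, -0.941, 0.001], [0.002, -0.0, -1.0]]
force: [0.3, 0.2, -0.2]
opening: 1.001
grasp_force: 0.0
```

```bash
python3 st.py; python3 - <<'E'
from h import *
c=calibration('wrist');im,D=capture('wrist')
m,st=blue(im);P=cloud(c,D,m);z=np.percentile(P[:,2],[10,50,90]);t=P[P[:,2]>.172][:,:2].astype(np.float32);print(st,z,len(t),cv2.minEnclosingCircle(t) if len(t) else '')
R=P[P[:,2]>.172];
if len(R)>50:
    n=np.linalg.svd(R-R.mean(0))[2][2];print('tilt',np.degrees(np.arccos(abs(n[2]))),R[:,2].mean())
Q=cloud(c,D,D>0);r=Q[(Q[:,2]>.088)&(Q[:,2]<.1)&(np.hypot(Q[:,0]-.426,Q[:,1]-.3378)<.045)];print('ring z',np.median(r[:,2]),len(r))
cv2.imwrite('pics/i.png',cv2.resize(im,(800,600)))
E
```

```text
14.5 [0.3814 0.2796 0.2474] yaw 19.79 F [ 0.3  0.2 -0.2] M [0.01 0.01 0.02] 1.0013652276955118 j6 92.9 under 0.1086
shift [ 0.0583 -0.0393  0.2475]
[ 177   98   57   55 1673] [0.16656048 0.16748665 0.16833956] 0 
ring z 0.09552604981961035 1666
```

View pics/i.png

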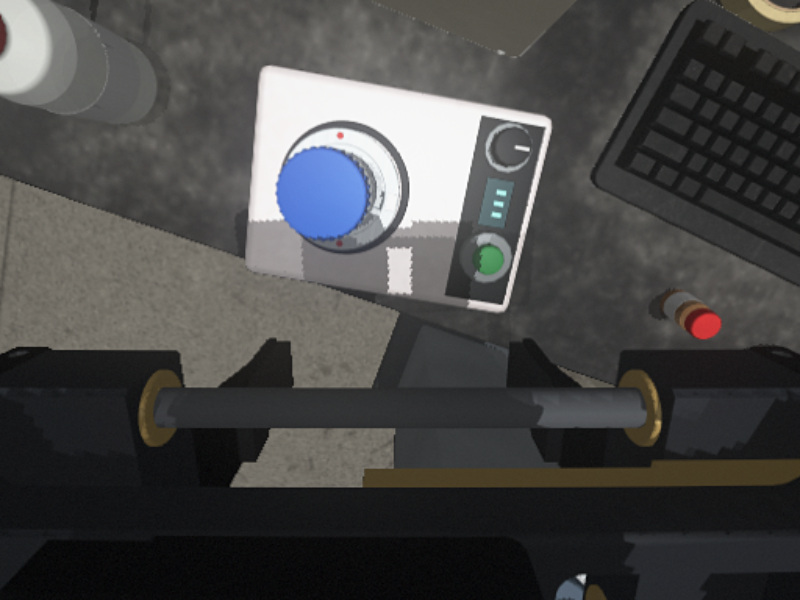

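The wrist view shows the blue cap centred at (323,192) in the head, the vial standing at (703,323), and the green button at (488,258). The cap top is at 0.1675 and the ring at 0.0955, a difference of 72 mm = 84−12, so the jar is locked. I'll shut the fingers, and turn so the gripper's long side stays clear of the jar.

{"op": "send_rows", "data": {
  "plan": [
    [255, 0, 0, 0, -0.12],
    [255, 0, 0, 0, -0.12],
    [255, 0, 0, 0, -0.12],
    [255, 0, 0, 0, -0.12],
    [255, 0, 0, 0, -0.12],
    [255, 0, 0, 0, -0.12],
    [255, 0, 0, 0, -0.12],
    [255, 0, 0, 0, -0.12],
    [255, 0, 0, 0, -0.12],
    [255, 0, 0, 0, -0.12],
    [255, 0, 0, 0, -0.12],
    [255, 0, 0, 0, 0],
    [255, 0, 0, 0, 0],
    [255, 0, 0, 0, 0]
  ]
}}

```text
time_s: 15.72
position: [0.3814, 0.2799, 0.2469]
tcp_rot: [[-0.093, 0.996, 0.0], [0.996, 0.093, 0.0], [0.0, 0.0, -1.0]]
force: [0.3, 1.1, 0.4]
opening: 0.041
grasp_force: 0.0
```

```bash
python3 - <<'E'
from h import *
s=read_state();R=s['tcp_rot'];print(s['time_s'],s['position'],s['opening'],np.degrees(np.arctan2(R[1,0],R[0,0])))
print('shift',R.T@(np.array([.416,.2242,.12])-s['position']))
E
```

```text
15.7167 [0.38137276 0.27986988 0.24687816] 0.04075697348522787 95.31568290133411
shift [-0.05866343  0.02927929  0.12687621]
```

{"op": "send_rows", "data": {
  "plan": [
    [255, -0.03, 0.015, 0, 0],
    [255, -0.0287, 0.0143, 0, 0],
    [255, 0, 0, 0.03, 0],
    [255, 0, 0, 0.04, 0],
    [255, 0, 0, 0.03, 0],
    [255, 0, 0, 0.02, 0],
    [255, 0, 0, 0, 0],
    [255, 0, 0, 0, 0]
  ]
}}

```text
time_s: 16.38
position: [0.4154, 0.2237, 0.1263]
tcp_rot: [[-0.094, 0.996, -0.002], [0.996, 0.094, -0.001], [-0.0, -0.002, -1.0]]
force: [0.6, 0.1, 0.6]
opening: 0.005
grasp_force: 0.0
```

```bash
python3 - <<'E'
from h import *
s=read_state();R=s['tcp_rot'];print(s['time_s'],s['position'],s['force'])
print('shift',R.T@(np.array([.416,.2242,.106])-s['position']))
E
```

```text
16.3833 [0.4153504  0.22369767 0.12629181] [0.62962788 0.10805824 0.61390053]
shift [0.00044633 0.00074102 0.02028999]
```

{"op": "send_rows", "data": {
  "plan": [
    [255, 0, 0, 0.008, 0],
    [255, 0, 0, 0.008, 0],
    [255, 0, 0, 0.003, 0],
    [255, 0, 0, 0.002, 0],
    [255, 0, 0, 0.002, 0],
    [255, 0, 0, 0.0015, 0],
    [255, 0, 0, 0, 0]
  ]
}}

```text
time_s: 16.97
position: [0.4157, 0.2239, 0.1027]
tcp_rot: [[-0.095, 0.995, 0.001], [0.995, 0.095, 0.0], [0.0, 0.001, -1.0]]
force: [-0.7, 0.6, 4.4]
opening: 0.003
grasp_force: 1.7
```

{"op": "send_rows", "data": {
  "plan": [
    [255, 0, 0, 0.001, 0],
    [255, 0, 0, 0.001, 0],
    [255, 0, 0, 0, 0],
    [255, 0, 0, 0, 0]
  ]
}}

```text
time_s: 17.3
position: [0.4158, 0.2239, 0.1007]
tcp_rot: [[-0.095, 0.996, 0.001], [0.996, 0.095, 0.0], [0.0, 0.001, -1.0]]
force: [-1.1, 0.9, 5.0]
opening: 0.006
grasp_force: 2.3
```

{"op": "send_rows", "data": {
  "plan": [
    [255, 0, 0, 0.001, 0],
    [255, 0, 0, 0.001, 0],
    [255, 0, 0, 0, 0],
    [255, 0, 0, 0, 0]
  ]
}}

```text
time_s: 17.63
position: [0.4158, 0.2239, 0.1001]
tcp_rot: [[-0.095, 0.995, 0.001], [0.995, 0.095, 0.0], [0.0, 0.001, -1.0]]
force: [-3.2, -1.5, 19.1]
opening: 0.006
grasp_force: 9.6
```

The button is on its hard stop (19 N), fully down. I'll withdraw and check.

{"op": "send_rows", "data": {
  "plan": [
    [255, 0, 0, -0.003, 0],
    [255, 0, 0, -0.01, 0],
    [255, 0, 0, -0.03, 0],
    [255, 0, 0, -0.04, 0],
    [255, 0, 0, -0.04, 0],
    [255, -0.03, 0, -0.02, 0],
    [255, -0.03, 0, 0, 0],
    [255, -0.03, 0, 0, 0],
    [255, 0, 0, 0, 0],
    [255, 0, 0, 0, 0],
    [255, 0, 0, 0, 0],
    [255, 0, 0, 0, 0]
  ]
}}

```text
time_s: 18.63
position: [0.4237, 0.1349, 0.241]
tcp_rot: [[-0.096, 0.995, -0.001], [0.995, 0.096, 0.0], [0.0, -0.001, -1.0]]
force: [0.0, 0.8, 0.4]
opening: 0.003
grasp_force: 0.0
```

```bash
python3 - <<'E'
from h import *
s=read_state();print(s['time_s'],s['position'],s['force'])
c=calibration('wrist');im,D=capture('wrist')
m,st=blue(im);P=cloud(c,D,m);print(st,np.median(P[:,2]),P.mean(0))
Q=cloud(c,D,D>0)
b=Q[np.hypot(Q[:,0]-.416,Q[:,1]-.2242)<.006];print('button z',np.median(b[:,2]),len(b))
r=Q[(Q[:,2]>.088)&(Q[:,2]<.1)&(np.hypot(Q[:,0]-.426,Q[:,1]-.3378)<.042)];print('ring',np.median(r[:,2]))
E
```

```text
18.6333 [0.42372137 0.13485749 0.24101164] [0.04153198 0.78094055 0.36572714]
[360 373  53  11 447] 0.011552693601638186 [ 0.6877116  -0.22189582  0.01131171]
button z 0.09252274971874822 116
ring 0.09540086292970645
```

```bash
python3 - <<'E'
from h import *
for n in('wrist','top'):
    c=calibration(n);im,D=capture(n);Q=cloud(c,D,D>0)
    t=Q[(np.hypot(Q[:,0]-.426,Q[:,1]-.3378)<.035)&(Q[:,2]>.15)&(Q[:,2]<.19)];print(n,len(t),np.median(t,0) if len(t) else '')
r=hand_in();print(r)
E
```

```text
wrist 0 
top 121 [0.42622466 0.33706463 0.16664023]
the job is handed in; nothing more can be done
None
```

The jar is locked in the mixer head and let go, the start button was pressed fully down and came back up, and the job is handed in at about 19 s; the judge returned no result, and of the bystanders I only looked at the vial again before handing in.

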